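Nip a stem section in the bench caliper, then file it in the sample drawer

ROBOT

A 6-joint arm with a two-finger parallel gripper is mounted at the origin on the work surface. World frame = base frame: x ahead of the robot, y to its left, z up, the work surface at z = 0. Lengths are in m, angles in degrees, forces in N, time in s.
With the tool pointing down it reaches from about 0.3 to 1 m from the base axis. Payload 5.1 kg.
Tool frame: the origin (TCP) lies between the finger pads; the fingertips stand 19 mm ahead of it and the grasp point (between the pads) is the TCP; z points along the fingers, y is the direction in which the jaws open and shut (so a half turn about z gives the same grasp; the last joint's range is limited). The gripper opens to 95 mm and grips with 3 to 60 N. Pads are 20 mm wide; open, the fingers measure 119 mm over their backs; the gripper's body (75 mm by 180 mm) begins 59 mm behind the grasp point.
Start: joints at [-80.592, 7.093, 94.555, -0, 78.352, -4.733], TCP at [0.159, -0.63, 0.234] pointing down, gripper open.
Joint ranges: [-149.61, 149.61], [-58.7, 133.49], [1.44, 155.28], [-77.14, 257.14], [18.33, 153.61], [-166.67, 166.67]. Speed limits (degrees/s): [147.25, 147.25, 180, 180, 180, 180].

INTERFACE

Orientations are given as a 3x3 rotation matrix whose columns are the frame's x, y, z axes.
In Python, from bench import ctrl gives the robot as it stands.
- The arm moves only by the tool apply_moves, never from a script. Its argument "rows" is text: rows parted by semicolons, each of 4 numbers parted by spaces: the shift along the tool's x, y, z in cm, then the turn about the tool's z in degrees. A call has 1 to 5 rows; each row is the pose to reach, as a shift and turn from the pose measured when the call began, along the tool's axes at that moment; what a row does not reach only later rows make up. A row lasts 1/10 s, in which the tool goes at most 50 mm and 8.59 degrees, less where a joint would pass 70% of its speed; a pose out of reach is approached as far as the arm can. A call with a gripper value outside its range is refused whole. "claw" is the gripper's target within -1 to 1 (shut at 1, half-way at 0, fully open at -1), set as the call begins (left out, the last holds). The fingers move at their own pace and stop on an object; "newtons" is the grip in N (left out, the last holds). Time passes only in rows, so rows that repeat a pose let the fingers close. It gives the time, the measured TCP pose, the force and the opening at its end, in the units of the state.
- ctrl.get_state(): the state, without advancing time (a new reading comes with each control period).
- ctrl.read_camera(name): name is "scene" or "side" or "wrist"; returns a dict with "frame" (400x640x3 uint8, red, green, blue), "depth" (400x640 float32, m along the optical axis (not along the pixel's ray), 0 where there is no reading), "fx", "fy", "cx", "cy" (pixels), "k1" (the pictures are not rectified: a ray, as slopes to the right and down, at radius r is drawn at 1 + k1 r^2 times it, then the intrinsics apply), "xyz" and "orientation" of the camera in the world; the wrist camera has in their place "tool_from_camera" (4x4, takes a point from camera to tool coordinates, whose origin is the TCP and whose axes are the flange's). Camera axes: x right, y down, z forward; pixel columns grow to the right and rows downward; lengths in m; the calibration is good to about 2 mm. A picture is of the moment at which its call begins: read the wrist's pose just before it.
- ctrl.job_done(): hands the job in, once; it reports no verdict.
The state is a dict: "time_s": time; "joint_positions": joint angles; "qvel": joint speeds; "effort": joint torques, N m; "tool_pos": TCP position; "tcp_rot": TCP orientation; "wrist_force": force on the tool from outside, world axes, zero at the start; "moment": the same for the moment, N m; "gripper_width": opening from 0.0 (shut) to 1.0 (fully open).
Only numpy, scipy, OpenCV 4.12 (cv2) and the standard library are available. Lean on these libraries where they do the work, as an engineer would, in place of code of your own. Each camera call takes 0.05 s, during which the arm holds its last target. There are 200 camera calls.

TASK

Gauge the stem section standing on the bench caliper: slide the jaw shut on it until the sprung anvil gives and its needle stays for about a second between the two marks, never driving the anvil back to its stop. Then take the section out, put it into the open sample drawer and push the drawer fully shut. Leave everything else on the bench where it is.

Things in the scene. Friction and masses are not known exactly. Their poses are not given: they have to be found in the camera images.
- gauge: bench caliper, fixed to the bench: aluminium bed 120 x 285 x 12 mm. Origin on the bench below the middle of the anvil's face at rest; +y runs along the bed from jaw to anvil: the bed spans y -200 to +85, x -60 to +60 mm, top at z 12 mm. Grey spring housing behind the anvil at y 40 to 80, up to z 46 mm; on it a white plate with two black marks
- jaw_knob (a point): centre of the top of the upright round black knob on the sliding jaw: a post 22 mm in diameter that stands free from z 40 to 93 mm above the bench, 60 mm behind the jaw's face (towards -y of the gauge). Grip it and push it along the gauge
- jaw: the sliding jaw: steel face plate 50 mm wide, from 13 to 42 mm above the bench, on a grey carriage. Origin on the bench below the middle of its face, axes as the gauge's. It slides along the gauge's y axis only, closing towards +y; its gap to the anvil's face is 0.105 m fully open. Slides stiffly, about 1.5 N
- anvil (a joint): how far the sprung anvil (steel pad, size and height as the jaw's plate, dark needle on top) is pushed back, in m: 0 at rest, 0.007 at its stop. It starts to give at about 2.3 N and yields 1 mm more for every 1.5 N. The needle stands between the two marks from 0.0015 (4.5 N) to 0.005 (9.8 N); the stop is at 12.8 N
- stem: the stem section: lumpy, out-of-round piece of brown woody stem, 70 mm tall, standing on its sawn end on the caliper bed between jaw and anvil; 46 to 56 mm across depending on direction, in no known way. About 0.13 kg. Its upper 40 mm stand clear above the jaws. Origin at its underside, z axis along the stem
- stem_mid (a point): middle of the stem section's bulk, 35 mm above its underside
- cab_drawer0 (a joint): opening of the sample drawer in m: 0 shut, grows as it comes out; starts 0.12 to 0.15 open
- drawer_floor (a point): on the drawer's inner floor, 22 mm above the bench, midway along the foot of its front wall; x axis points into the cabinet. The inside reaches 192 mm in x and 89 mm either way in y; walls rise 81 mm, the front 93 mm. The fixed white cabinet (240 deep, 220 wide, 125 mm high; 32 mm box on top) roofs the part not pulled out: with the drawer d m open, x above d - 0.008 is under the roof
- cab_drawer0_handle (a point): middle of the drawer's bar handle, a steel bar along y 110 mm long, 35 mm in front of the drawer's front, 87 mm above the bench
- pot: bystander: black square plant pot 85 mm wide, 90 mm high, with a seedling, about 200 mm in all; origin at its underside
- offcut: bystander: another, thicker stem section, 95 mm tall, standing on the bench; origin at its underside
- branch: bystander: straight round piece of branch lying on the bench, 150 mm long, 34 mm thick; origin below its middle
- dish: bystander: lidded petri dish 94 mm across, 17 mm high; origin at its underside
- mouse: bystander: black computer mouse, 100 x 58 x 33 mm; origin at its underside

How it is judged (in metres and radians):
On the way, in this order (a step that is already met when the one before it is completed fails the run):
1. the stem section is nipped between jaw and anvil, not touched by the fingers, with the needle between the marks (anvil pushed back 1.5 to 5 mm) for 0.4 s (value of joint anvil between 0.0015 and 0.005 m and contact force between jaw and stem above 2 N and contact force between the fingers and stem below 0.2 N), for 0.4 s.
2. the stem section lies or stands in the drawer, let go of, with the drawer still at least 60 mm open (x of stem_mid in the frame of drawer_floor between 0 and 0.192 m and y of stem_mid in the frame of drawer_floor between -0.089 and 0.089 m and z of stem_mid in the frame of drawer_floor between 0.01 and 0.05 m and value of joint cab_drawer0 above 0.06 m and contact force between the fingers and stem below 0.1 N and linear speed of stem below 0.1 m/s), for 0.1 s.
At the end, for the whole second after the job is handed in: The drawer is shut to within 6 mm, with the stem section at rest inside it (standing or lying) (x of stem_mid in the frame of drawer_floor between 0 and 0.192 m and y of stem_mid in the frame of drawer_floor between -0.089 and 0.089 m and z of stem_mid in the frame of drawer_floor between 0.01 and 0.05 m and value of joint cab_drawer0 below 0.006 m and linear speed of stem below 0.03 m/s); the robot touches nothing.
It fails at once if the anvil is driven back to its stop (over 6.5 mm) (value of joint anvil above 0.0065 m).
It fails at once if a bystander is moved by more than 30 mm (distance of any of pot, offcut, branch, dish, mouse from where it was at the start of the episode above 0.03 m).
It also fails if it takes over 61 s, if anything falls off the work surface, if the arm or the gripper's body presses on something with over 40 N, if the wrist force passes 120 N, or if a joint passes its speed limit or range.

## Working session

There is one attempt and no reset: what is moved stays moved. The work goes in short steps, Python scripts to look and compute and a tool call to move; the robot and the scene stay as the last step left them, time stands still between calls to the robot, and variables do not carry over. Pictures are saved under pics/ and viewed, about 8 in all and at most 12, crops included, and the job is handed in when it is done.

Besides the shell and the picture viewer there is one more tool, called after "Emit:" by a JSON object that holds its "method" and its "body". apply_moves: Moves the arm, as the interface text tells. Its arguments: {"type":"object","properties":{"rows":{"type":"string"},"claw":{"type":"number"},"newtons":{"type":"number"}},"required":["rows"]}

```bash
mkdir -p pics; ls
cat > h.py <<'E'
import numpy as np, cv2
from bench import ctrl
def cam(n):
    s=ctrl.get_state(); c=ctrl.read_camera(n)
    if n=="wrist":
        T=np.array(c["tool_from_camera"]); R=np.array(s["tcp_rot"]).reshape(3,3)
        c["R"]=R@T[:3,:3]; c["t"]=R@T[:3,3]+np.array(s["tool_pos"])
    else:
        c["R"]=np.array(c["orientation"]).reshape(3,3); c["t"]=np.array(c["xyz"])
    return c
def world(c,uv,d=None):
    """pixels (N,2) -> world; d depth (default from image)"""
    uv=np.atleast_2d(np.array(uv,float))
    K=np.array([[c["fx"],0,c["cx"]],[0,c["fy"],c["cy"]],[0,0,1.]])
    n=cv2.undistortPoints(uv[:,None],K,np.array([c["k1"],0,0,0.]))[:,0]
    if d is None:
        i=np.round(uv).astype(int); d=c["depth"][i[:,1].clip(0,399),i[:,0].clip(0,639)]
    ray=np.c_[n,np.ones(len(n))]
    return (ray*np.reshape(d,(-1,1)))@c["R"].T+c["t"]
def onplane(c,uv,z):
    a=world(c,uv,1.)-c["t"]
    return c["t"]+a*((z-c["t"][2])/a[:,2:])
def cloud(c):
    v,u=np.mgrid[0:400,0:640]; P=world(c,np.c_[u.ravel(),v.ravel()]).reshape(400,640,3)
    P[c["depth"]==0]=np.nan
    return P
def save(c,f): cv2.imwrite("pics/"+f,c["frame"][:,:,::-1])
E
python3 - <<'E'
from h import *
a=cam("scene");b=cam("side")
im=np.vstack([a["frame"],b["frame"]])
save(a,"scene.png");save(b,"side.png")
np.savez("s0.npz",a=cloud(a),b=cloud(b),fa=a["frame"],fb=b["frame"])
for c in(a,b):print(c["t"],c["R"].round(3).tolist(),c["fx"],c["k1"])
s=ctrl.get_state();print(s)
E
```

```text
pics
[ 1.62062688 -0.1559316   0.84425158] [[0.048, 0.561, -0.826], [0.999, -0.015, 0.048], [0.015, -0.828, -0.561]] 410.78460444917675 -0.004975340223666975
[-0.09592704  1.07057655  0.93873626] [[-0.88, -0.267, 0.393], [-0.475, 0.472, -0.743], [0.012, -0.84, -0.542]] 491.3890574408133 -0.03333787702781756
{'time_s': 0.1, 'joint_positions': array([-8.05928623e+01,  7.13061654e+00,  9.46239316e+01,  1.45028170e-04,
        7.83510519e+01, -4.73279931e+00]), 'qvel': array([ 0.0458931 , -0.00129474, -0.1497937 ,  0.01087985, -0.01359787,
        0.00617455]), 'effort': array([ 1.04402367e-03, -4.18880010e+01, -3.61097074e+01,  7.77088339e-02,
        4.61551105e-02, -6.27071336e-05]), 'tool_pos': array([ 0.15867358, -0.62979346,  0.23252424]), 'tcp_rot': array([[ 9.69702121e-01,  2.44290213e-01, -2.98801612e-04],
       [ 2.44290346e-01, -9.69700427e-01,  1.81868717e-03],
       [ 1.54539426e-04, -1.83657916e-03, -9.99998302e-01]]), 'wrist_force': array([ 0.13498435, -0.35436345,  1.25202965]), 'moment': array([-0.0098753 ,  0.00913815,  0.02379746]), 'gripper_width': 1.0020629625053379}
```

View pics/scene.png

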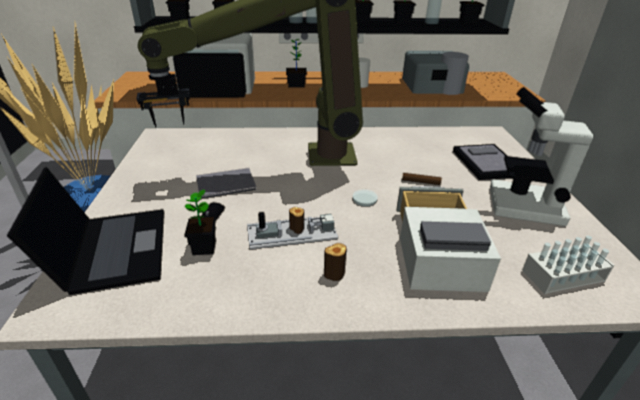

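View pics/side.png

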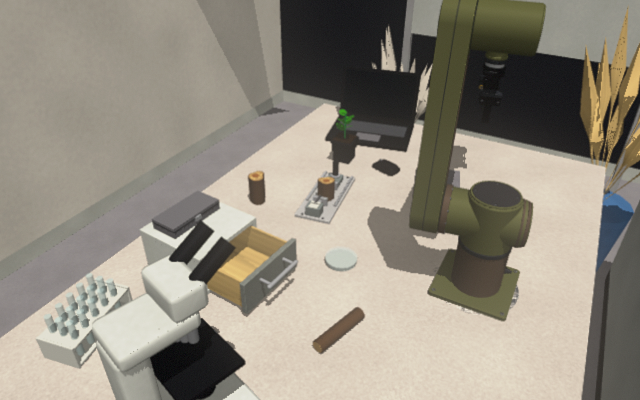

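Scene: knob at about (262,217), stem at (297,220), housing at (322,225), drawer open towards the robot at (435,200) with its handle behind (seen in side at 283,275); pot at (200,230), mouse at (216,210) close by, offcut at (335,262).

Run:
```python
from h import *
z=np.load("s0.npz");A=z["a"];B=z["b"]
p=lambda P,u,v:P[v,u].round(3)
print("scene knob",p(A,262,214),"stem top",p(A,297,210),"housing",p(A,325,219),"offcut",p(A,335,248),"pot",p(A,201,236),"dish",p(A,364,198),"mouse",p(A,217,208))
print("cab top front corners",p(A,404,208),p(A,470,208),"box",p(A,455,235))
print("side knob",p(B,336,160),"stem",p(B,327,181),"housing",p(B,315,206),"front wall top",p(B,270,262),p(B,244,303),p(B,296,243))
# gauge bed: points z 8..16 mm
for n,P in(("s",A),("b",B)):
    m=(abs(P[...,2]-.012)<.004)&(P[...,0]>.4)&(P[...,0]<.8)&(P[...,1]>-.5)&(P[...,1]<.05)
    q=P[m][:,:2].astype(np.float32); 
    lab=np.zeros(m.shape,np.uint8);lab[m]=255
    nn,l,st,ce=cv2.connectedComponentsWithStats(lab)
    for i in range(1,nn):
        if st[i,4]>150:
            r=cv2.minAreaRect(P[l==i][:,:2].astype(np.float32));print(n,st[i],r)
# handle: z 78..95 in side
    m=(P[...,2]>.078)&(P[...,2]<.12)&(P[...,0]>.35)&(P[...,0]<1.0)&(P[...,1]>-.05)&(P[...,1]<.5)
    lab=np.zeros(m.shape,np.uint8);lab[m]=255
    nn,l,st,ce=cv2.connectedComponentsWithStats(lab)
    for i in range(1,nn):
        if st[i,4]>30:
            Q=P[l==i];print(n,"hi",st[i],cv2.minAreaRect(Q[:,:2].astype(np.float32)),Q[:,2].min().round(3),Q[:,2].max().round(3))
```

```text
scene knob [ 0.578 -0.264  0.094] stem top [ 0.547 -0.155  0.085] housing [ 0.547 -0.064  0.047] offcut [ 0.749 -0.051  0.096] pot [ 0.664 -0.438  0.08 ] dish [0.383 0.09  0.017] mouse [ 0.45  -0.429  0.03 ]
cab top front corners [0.522 0.199 0.068] [0.433 0.47  0.001] box [0.78  0.266 0.159]
side knob [ 0.571 -0.276  0.095] stem [ 0.539 -0.148  0.087] housing [ 0.529 -0.049  0.05 ] front wall top [0.462 0.302 0.114] [0.474 0.404 0.054] [0.516 0.09  0.003]
s [ 247  218   92   30 1025] ((0.560451328754425, -0.17269697785377502), (0.120887890458107, 0.2855961322784424), 9.624980926513672)
s hi [398 186  70  23 865] ((0.49548831582069397, 0.29666805267333984), (0.21605177223682404, 0.15184977650642395), 85.35917663574219) 0.078 0.117
s hi [ 403  210   98   62 1216] ((0.7649784684181213, 0.2173185646533966), (0.31528687477111816, 0.16113224625587463), 39.76481628417969) 0.078 0.12
s hi [335 243  12  18 165] ((0.7531443238258362, -0.03430986404418945), (0.030822360888123512, 0.05768682435154915), 89.39167022705078) 0.078 0.101
b [294 185  50  38 377] ((0.551276445388794, -0.13897289335727692), (0.12189946323633194, 0.2244425266981125), 8.465046882629395)
b hi [249 173  15  14 136] ((0.7477003931999207, -0.0321493074297905), (0.05272838845849037, 0.03288857266306877), 2.805436372756958) 0.078 0.103
b hi [ 214  220   84   77 1769] ((0.5269807577133179, 0.2908552587032318), (0.2165042906999588, 0.21990104019641876), 83.11805725097656) 0.078 0.12
b hi [140 232  35  24 329] ((0.7714444994926453, 0.3808344006538391), (0.007894656620919704, 0.1370212733745575), 85.05551147460938) 0.078 0.12
b hi [187 259  13  11  75] ((0.6368544697761536, 0.39244934916496277), (0.004916767589747906, 0.046331968158483505), 82.54756164550781) 0.081 0.118
```

Emit:
{"method": "apply_moves", "body": {"rows": "3.7 -2.9 -0.8 0.4;7.5 -5.8 -1.6 0.8;11.2 -8.8 -2.5 1.1;15 -11.7 -3.3 1.5;15 -11.7 -3.3 1.5", "claw": -1}}

```text
time_s: 0.6
tool_pos: [0.2785, -0.4766, 0.267]
tcp_rot: [[0.975, 0.224, 0.002], [0.224, -0.975, 0.001], [0.002, -0.001, -1.0]]
wrist_force: [0.5, 0.6, 0.5]
gripper_width: 0.999
```

Emit:
{"method": "apply_moves", "body": {"rows": "3.7 -2.9 -0.8 0.4;7.5 -5.8 -1.6 0.8;11.2 -8.8 -2.5 1.1;15 -11.7 -3.3 1.5;15 -11.7 -3.3 1.5"}}

```text
time_s: 1.1
tool_pos: [0.4011, -0.3262, 0.3015]
tcp_rot: [[0.979, 0.204, 0.004], [0.204, -0.979, 0.001], [0.004, 0.0, -1.0]]
wrist_force: [-1.1, -0.8, -0.3]
gripper_width: 1.001
```

Emit:
{"method": "apply_moves", "body": {"rows": "3.7 -2.9 -0.8 0.4;7.5 -5.8 -1.6 0.8;11.2 -8.8 -2.5 1.1;15 -11.7 -3.3 1.5;15 -11.7 -3.3 1.5", "claw": 0.1}}

```text
time_s: 1.6
tool_pos: [0.5263, -0.1788, 0.3355]
tcp_rot: [[0.983, 0.184, 0.005], [0.184, -0.983, 0.001], [0.005, -0.0, -1.0]]
wrist_force: [-0.5, 0.1, -0.3]
gripper_width: 0.636
```

Run:
```python
from h import *
c=cam("wrist");save(c,"w1.png");P=cloud(c);np.savez("w1.npz",P=P,f=c["frame"])
print(c["t"],c["R"].round(2).tolist(),c["fx"]);s=ctrl.get_state();print(s["tool_pos"],s["tcp_rot"].round(3).tolist(),s["gripper_width"],s["time_s"],s["wrist_force"])
```

```text
[ 0.59973852 -0.16571567  0.48723504] [[0.18, -0.95, -0.26], [-0.98, -0.18, -0.05], [0.0, 0.26, -0.96]] 342.67150544283106
[ 0.52484099 -0.1805042   0.33471321] [[0.983, 0.182, 0.003], [0.182, -0.983, 0.0], [0.003, 0.0, -1.0]] 0.593030969141992 1.65 [-0.15002468 -0.60999871 -0.55100183]
```

View pics/w1.png

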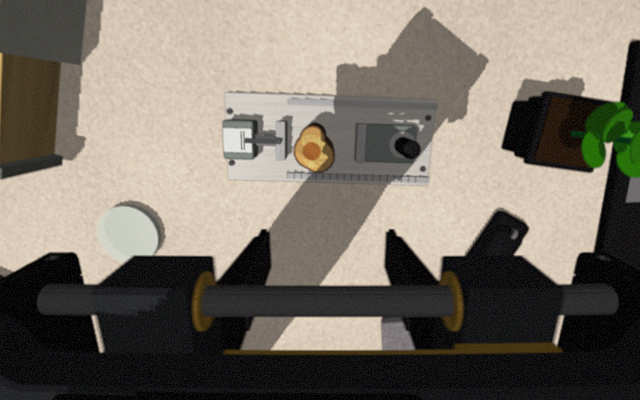

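Wrist view: knob top at (407,148), stem (313,147), anvil pad (281,140), housing with plate (240,140), bed corners (226,93),(437,103),(430,186),(228,179). Pot at (575,130), mouse (500,235).

Run:
```python
from h import *
P=np.load("w1.npz")["P"]
m=(abs(P[...,2]-.012)<.004)&(P[...,0]>.45)&(P[...,0]<.7)&(P[...,1]>-.4)&(P[...,1]<0.02)
m=cv2.morphologyEx(m.astype(np.uint8),cv2.MORPH_OPEN,np.ones((3,3)))
n,l,st,ce=cv2.connectedComponentsWithStats(m);i=1+st[1:,4].argmax()
r=cv2.minAreaRect(P[l==i][:,:2].astype(np.float32));print("bed",r,st[i])
def box(n,x0,x1,y0,y1,z0,z1):
    q=(P[...,0]>x0)&(P[...,0]<x1)&(P[...,1]>y0)&(P[...,1]<y1)&(P[...,2]>z0)&(P[...,2]<z1)
    Q=P[q]; print(n,len(Q),Q.mean(0).round(4),np.percentile(Q,[2,98],axis=0).round(3).tolist(), cv2.minAreaRect(Q[:,:2].astype(np.float32)))
box("knob",.5,.65,-.34,-.2,.08,.11)
box("stem",.48,.62,-.2,-.1,.07,.095)
box("hous",.48,.62,-.1,-.02,.040,.055)
box("anvil",.48,.62,-.125,-.09,.034,.055)
box("jaw",.48,.62,-.30,-.2,.034,.05)
```

```text
bed ((0.555051863193512, -0.17581987380981445), (0.12073375284671783, 0.28518277406692505), 9.024229049682617) [ 224   91  212   90 9891]
knob 314 [ 0.5693 -0.2691  0.0925] [[0.559, -0.28, 0.082], [0.579, -0.26, 0.095]] ((0.5691354870796204, -0.2701995372772217), (0.020583221688866615, 0.021691836416721344), 39.28630447387695)
stem 1441 [ 0.5468 -0.1594  0.0827] [[0.524, -0.182, 0.081], [0.572, -0.138, 0.085]] ((0.5474029183387756, -0.16188381612300873), (0.05022343620657921, 0.050751619040966034), 72.70137023925781)
hous 1313 [ 0.5379 -0.0627  0.0467] [[0.513, -0.093, 0.043], [0.561, -0.041, 0.05]] ((0.5385808944702148, -0.06948485970497131), (0.04992344602942467, 0.06009119749069214), 10.007118225097656)
anvil 494 [ 0.5452 -0.1106  0.0427] [[0.522, -0.122, 0.035], [0.568, -0.091, 0.051]] ((0.543359637260437, -0.10505124926567078), (0.04914374649524689, 0.03029969148337841), 8.881972312927246)
jaw 1219 [ 0.5657 -0.2425  0.0382] [[0.539, -0.283, 0.034], [0.59, -0.21, 0.044]] ((0.565300464630127, -0.2502029538154602), (0.05022693797945976, 0.07876994460821152), 8.329462051391602)
```

Emit:
{"method": "apply_moves", "body": {"rows": "1.4 4.8 0 0.8;2.7 9.6 0 1.5;2.7 9.6 4 1.5;2.7 9.6 8 1.5;2.7 9.6 12 1.5", "claw": 0}}

```text
time_s: 2.15
tool_pos: [0.5675, -0.2728, 0.2124]
tcp_rot: [[0.988, 0.153, 0.002], [0.153, -0.988, 0.0], [0.002, 0.0, -1.0]]
wrist_force: [-0.2, 0.5, -0.6]
gripper_width: 0.502
```

Run:
```python
from h import *
c=cam("wrist");P=cloud(c);s=ctrl.get_state();print(s["tool_pos"],s["tcp_rot"][:,1].round(3),s["gripper_width"],s["wrist_force"])
q=(P[...,0]>.5)&(P[...,0]<.65)&(P[...,1]>-.34)&(P[...,1]<-.22)&(P[...,2]>.085)&(P[...,2]<.1)
Q=P[q];print(len(Q),cv2.minAreaRect(Q[:,:2].astype(np.float32)),Q[:,2].mean())
```

```text
[ 0.56384632 -0.27046087  0.20335106] [ 0.153 -0.988 -0.008] 0.4975262674529873 [-2.80862338  1.10730726 -6.21408566]
552 ((0.568901538848877, -0.2699773907661438), (0.020686471834778786, 0.021439777687191963), 53.33232116699219) 0.09309961542164923
```

Emit:
{"method": "apply_moves", "body": {"rows": "0.3 0 4.5 0;0.3 0 9 0;0.3 0 12 0;0.3 0 13 0;0.3 0 13 0"}}

```text
time_s: 2.7
tool_pos: [0.564, -0.2699, 0.0721]
tcp_rot: [[0.988, 0.152, -0.013], [0.152, -0.988, 0.008], [-0.012, -0.01, -1.0]]
wrist_force: [0.5, -0.1, 0.3]
gripper_width: 0.496
```

Run:
```python
from h import *
for i in range(2):
    c=cam("wrist");s=ctrl.get_state();print(s["tool_pos"],s["tcp_rot"][:,1].round(3),s["gripper_width"],s["wrist_force"])
save(c,"w2.png")
```

```text
[ 0.56554354 -0.27038919  0.07435041] [ 0.152 -0.988 -0.008] 0.4998879236875765 [-0.39969841 -0.13110759  0.84333112]
[ 0.5665125  -0.27065097  0.07575957] [ 0.152 -0.988 -0.006] 0.5027187391774264 [-0.188822   -0.36759526  0.9722589 ]
```

View pics/w2.png

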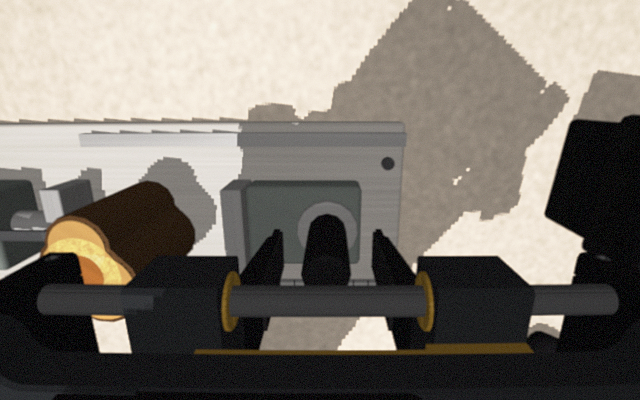

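Knob stands centred between the fingers (325,250); carriage and face plate at (235,225), anvil at (60,210). Grip it.

Emit:
{"method": "apply_moves", "body": {"rows": "0.2 0 0 0;0.2 0 0 0;0.2 0 0 0;0.2 0 0 0", "claw": 1, "newtons": 30}}

```text
time_s: 3.2
tool_pos: [0.569, -0.2703, 0.0767]
tcp_rot: [[0.988, 0.152, -0.006], [0.152, -0.988, 0.005], [-0.005, -0.006, -1.0]]
wrist_force: [-0.5, 1.4, 4.2]
gripper_width: 0.225
```

Emit:
{"method": "apply_moves", "body": {"rows": "0 -0.5 0 0;0 -1 0 0;0 -1.5 0 0;0 -2 0 0;0 -2 0 0"}}

```text
time_s: 3.7
tool_pos: [0.5658, -0.2494, 0.0768]
tcp_rot: [[0.988, 0.153, -0.006], [0.153, -0.988, 0.006], [-0.005, -0.007, -1.0]]
wrist_force: [0.2, 2.1, 0.0]
gripper_width: 0.228
```

```bash
cat > g.py <<'E'
from h import *
c=cam("wrist");P=cloud(c)
y=np.array([-.157,.988]);x=np.array([.988,.157]);o=np.array([.546,-.119])
G=np.dstack([(P[...,:2]-o)@x,(P[...,:2]-o)@y,P[...,2]])
def box(n,x0,x1,y0,y1,z0,z1):
    q=(G[...,0]>x0)&(G[...,0]<x1)&(G[...,1]>y0)&(G[...,1]<y1)&(G[...,2]>z0)&(G[...,2]<z1)
    Q=G[q]; print(n,len(Q),len(Q) and np.percentile(Q,[2,50,98],axis=0).round(4).tolist())
box("plate tops (x>20mm)",.012,.024,-.12,.03,.036,.046)
box("stem",-.04,.04,-.12,.03,.055,.08)
s=ctrl.get_state();p=s["tool_pos"];print("tool gauge",((p[:2]-o)@x).round(4),((p[:2]-o)@y).round(4),p[2],s["gripper_width"],s["wrist_force"],"along y",s["wrist_force"][:2]@y,s["time_s"])
E
python3 g.py
```

```text
plate tops (x>20mm) 1295 [[0.0123, -0.0848, 0.0364], [0.0186, -0.0459, 0.0415], [0.0238, 0.0106, 0.0454]]
stem 2527 [[-0.006, -0.1185, 0.0556], [0.0106, -0.053, 0.069], [0.0232, -0.0333, 0.0796]]
tool gauge -0.0009 -0.1321 0.0767874979061396 0.2262318323436543 [-0.72959893  1.72027306 -0.35189542] along y 1.8141768129480502 3.75
```

Emit:
{"method": "apply_moves", "body": {"rows": "0 -0.4 0 0;0 -0.8 0 0;0 -1.2 0 0;0 -1.5 0 0;0 -1.5 0 0"}}

```text
time_s: 4.25
tool_pos: [0.5635, -0.2342, 0.0768]
tcp_rot: [[0.988, 0.153, -0.007], [0.153, -0.988, 0.006], [-0.006, -0.007, -1.0]]
wrist_force: [1.1, -1.2, -1.4]
gripper_width: 0.226
```

```bash
python3 g.py
python3 - <<'E'
from h import *
c=cam("wrist");save(c,"w3.png")
E
```

```text
plate tops (x>20mm) 1432 [[0.0123, -0.1184, 0.0364], [0.0175, -0.0452, 0.0413], [0.0238, 0.0102, 0.045]]
stem 2743 [[-0.0016, -0.1187, 0.0556], [0.0103, -0.0471, 0.0688], [0.0245, -0.0273, 0.0796]]
tool gauge -0.0008 -0.1165 0.07678716900888288 0.22420698916855428 [ 1.55366842  0.03984319 -1.32201644] along y -0.20456086604891638 4.3
```

View pics/w3.png

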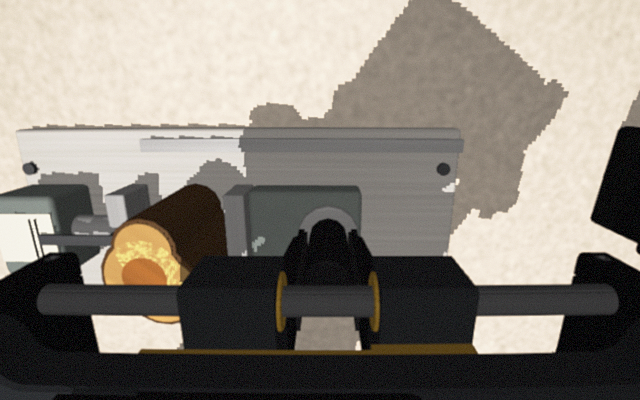

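Jaw plate (240,225) is nearly at the stem; stem about a few mm from the anvil (115,205); marks at (30–40,235), needle tip near (45,240).

Emit:
{"method": "apply_moves", "body": {"rows": "0 -0.1 0 0;0 -0.2 0 0;0 -0.3 0 0;0 -0.4 0 0;0 -0.4 0 0"}}

```text
time_s: 4.85
tool_pos: [0.5629, -0.2302, 0.0768]
tcp_rot: [[0.988, 0.153, -0.007], [0.153, -0.988, 0.007], [-0.005, -0.008, -1.0]]
wrist_force: [1.3, -1.2, -2.7]
gripper_width: 0.224
```

```bash
cat > f.py <<'E'
from h import *
import sys
y=np.array([-.157,.988]);o=np.array([.546,-.119]);F=[];T=[]
for i in range(6):
    c=ctrl.read_camera("wrist");s=ctrl.get_state();F.append(s["wrist_force"][:2]@y);T.append((s["tool_pos"][:2]-o)@y)
print("Fy",np.mean(F).round(2),np.round(F,1),"tool y mm",(np.mean(T)*1e3).round(2),s["gripper_width"],s["time_s"])
i=c["frame"][180:280,0:160,::-1];cv2.imwrite("pics/%s.png"%sys.argv[1],cv2.resize(i,None,fx=4,fy=4,interpolation=cv2.INTER_CUBIC))
cv2.imwrite("pics/%s_raw.png"%sys.argv[1],c["frame"][:,:,::-1])
E
python3 f.py n1
```

```text
Fy -2.0 [-1.9 -2.7 -1.9 -1.9 -1.4 -2.2] tool y mm -112.47 0.22507691698594007 5.15
```

Emit:
{"method": "apply_moves", "body": {"rows": "0 -0.05 0 0;0 -0.1 0 0;0 -0.15 0 0;0 -0.15 0 0"}}

```text
time_s: 5.55
tool_pos: [0.5626, -0.2286, 0.0768]
tcp_rot: [[0.988, 0.153, -0.007], [0.153, -0.988, 0.007], [-0.006, -0.008, -1.0]]
wrist_force: [0.9, -2.2, -3.0]
gripper_width: 0.227
```

```bash
python3 f.py n2
```

```text
Fy -2.08 [-2.7 -1.8 -2.2 -2.7 -2.3 -0.8] tool y mm -110.92 0.22226766737664774 5.85
```

Emit:
{"method": "apply_moves", "body": {"rows": "0 -0.05 0 0;0 -0.1 0 0;0 -0.15 0 0;0 -0.15 0 0"}}

```text
time_s: 6.25
tool_pos: [0.5624, -0.227, 0.0768]
tcp_rot: [[0.988, 0.153, -0.007], [0.153, -0.988, 0.007], [-0.006, -0.008, -1.0]]
wrist_force: [0.3, -2.1, -1.4]
gripper_width: 0.226
```

```bash
python3 f.py n3
```

```text
Fy -2.0 [-3.  -2.1 -1.1 -2.2 -1.6 -2. ] tool y mm -109.35 0.22541117103380565 6.55
```

Emit:
{"method": "apply_moves", "body": {"rows": "0 -0.05 0 0;0 -0.1 0 0;0 -0.15 0 0;0 -0.15 0 0"}}

```text
time_s: 6.95
tool_pos: [0.5622, -0.226, 0.0768]
tcp_rot: [[0.988, 0.153, -0.007], [0.153, -0.988, 0.006], [-0.005, -0.007, -1.0]]
wrist_force: [2.2, -5.1, -4.1]
gripper_width: 0.226
```

```bash
python3 f.py n4
```

```text
Fy -5.05 [-5.4 -4.2 -5.6 -5.1 -5.1 -4.9] tool y mm -108.31 0.23015400427760063 7.25
```

View pics/n4.png

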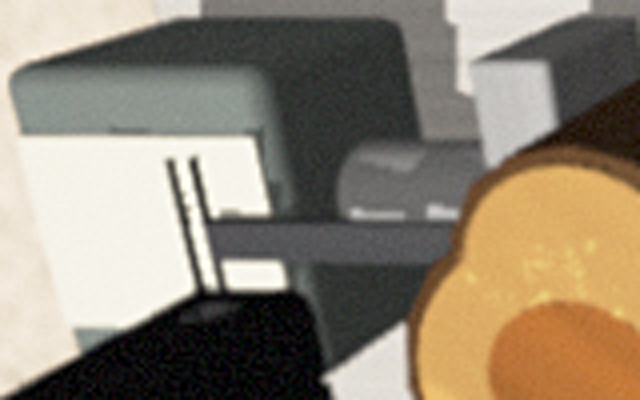

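Needle tip (208,240) stands just short of the right mark. Force agrees: contact made, anvil ~0.5 mm.

Emit:
{"method": "apply_moves", "body": {"rows": "0 -0.05 0 0;0 -0.1 0 0;0 -0.15 0 0;0 -0.2 0 0;0 -0.2 0 0"}}

```text
time_s: 7.75
tool_pos: [0.5621, -0.2249, 0.0768]
tcp_rot: [[0.988, 0.153, -0.006], [0.153, -0.988, 0.005], [-0.005, -0.006, -1.0]]
wrist_force: [3.1, -5.5, -4.4]
gripper_width: 0.232
```

```bash
python3 f.py n5
```

```text
Fy -6.17 [-5.8 -6.  -6.4 -6.1 -6.3 -6.4] tool y mm -107.12 0.2238954796573621 8.05
```

Emit:
{"method": "apply_moves", "body": {"rows": "0 -0.06 0 0;0 -0.12 0 0;0 -0.18 0 0;0 -0.24 0 0;0 -0.26 0 0"}}

```text
time_s: 8.55
tool_pos: [0.5618, -0.2236, 0.0768]
tcp_rot: [[0.988, 0.153, -0.005], [0.153, -0.988, 0.002], [-0.005, -0.003, -1.0]]
wrist_force: [3.9, -8.5, -4.9]
gripper_width: 0.224
```

```bash
python3 f.py n6
```

```text
Fy -8.3 [-8.2 -8.4 -8.5 -8.6 -7.9 -8.2] tool y mm -105.83 0.228901677929969 8.85
```

View pics/n6.png

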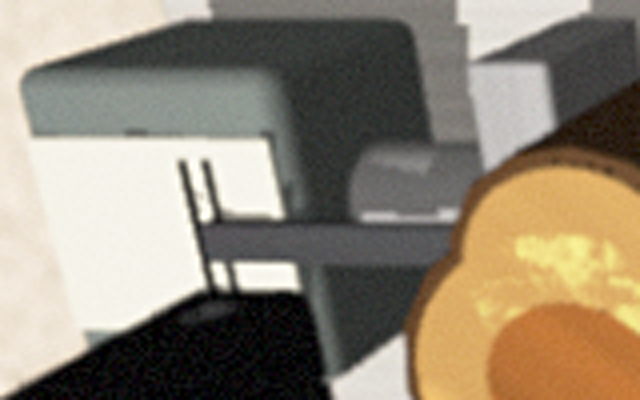

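Needle tip (205,240) now stands between the marks (apparent shift to the left is parallax; force 8.3−1.8 ≈ 6.5 N gives ~2.8 mm). Hold over a second using camera time.

Run:
```python
from h import *
F=[]
for i in range(24):
    ctrl.read_camera("wrist");s=ctrl.get_state();F.append(s["wrist_force"][:2]@np.array([-.157,.988]))
print(np.round(F,1),s["time_s"],s["tool_pos"])
```

```text
[-9.5 -9.  -8.1 -8.3 -8.3 -8.1 -8.7 -8.5 -8.6 -7.7 -8.9 -7.7 -8.9 -8.4
 -8.7 -8.9 -8.3 -7.1 -7.7 -8.6 -8.4 -8.6 -8.7 -8.3] 10.05 [ 0.56184568 -0.22360435  0.07684877]
```

Emit:
{"method": "apply_moves", "body": {"rows": "0 0.8 0 0;0 1.6 0 0;0 2.4 0 0;0 3.2 0 0;0 4 0 0"}}

```text
time_s: 10.55
tool_pos: [0.568, -0.2636, 0.0768]
tcp_rot: [[0.988, 0.153, -0.005], [0.153, -0.988, 0.003], [-0.005, -0.004, -1.0]]
wrist_force: [0.1, 1.3, 0.4]
gripper_width: 0.228
```

Emit:
{"method": "apply_moves", "body": {"rows": "0 0 0 0;0 0 0 0;0 0 0 0", "claw": 0}}

```text
time_s: 10.85
tool_pos: [0.5678, -0.2637, 0.0768]
tcp_rot: [[0.988, 0.152, -0.006], [0.152, -0.988, 0.003], [-0.005, -0.004, -1.0]]
wrist_force: [0.2, -0.4, -0.2]
gripper_width: 0.424
```

Emit:
{"method": "apply_moves", "body": {"rows": "0 0 -4 0;0 0 -8 0;0 -3 -12 0;0 -5 -16 0;0 -5 -16 0"}}

```text
time_s: 11.35
tool_pos: [0.564, -0.2141, 0.2453]
tcp_rot: [[0.988, 0.155, 0.006], [0.155, -0.988, -0.002], [0.006, 0.003, -1.0]]
wrist_force: [0.2, -1.4, 1.0]
gripper_width: 0.503
```

```bash
cat > st.py <<'E'
from h import *
import sys
for i in range(3): c=cam("wrist")
s=ctrl.get_state();P=cloud(c);y=np.array([-.157,.988]);x=np.array([.988,.157]);o=np.array([.546,-.119])
G=np.dstack([(P[...,:2]-o)@x,(P[...,:2]-o)@y,P[...,2]])
q=(abs(G[...,0])<.06)&(G[...,1]>-.085)&(G[...,1]<.015)&(G[...,2]>.074)&(G[...,2]<.09)
Q=P[q];r=cv2.minAreaRect(Q[:,:2].astype(np.float32));g=G[q]
print("stem",len(Q),r,"gauge ext",g.min(0).round(4),g.max(0).round(4))
print(s["tool_pos"],s["tcp_rot"].round(3).tolist(),s["gripper_width"],s["wrist_force"],s["time_s"])
save(c,sys.argv[1]+".png")
E
python3 st.py w4
```

```text
stem 2336 ((0.5455005168914795, -0.14343366026878357), (0.056757036596536636, 0.045385293662548065), 33.997032165527344) gauge ext [-0.0309 -0.0501  0.074 ] [ 0.0258 -0.0013  0.0853]
[ 0.56085823 -0.21451482  0.23664019] [[0.988, 0.153, -0.006], [0.153, -0.988, 0.003], [-0.005, -0.004, -1.0]] 0.4979496959283071 [ 0.17489805 -0.00605873 -0.34214644] 11.5
```

View pics/w4.png

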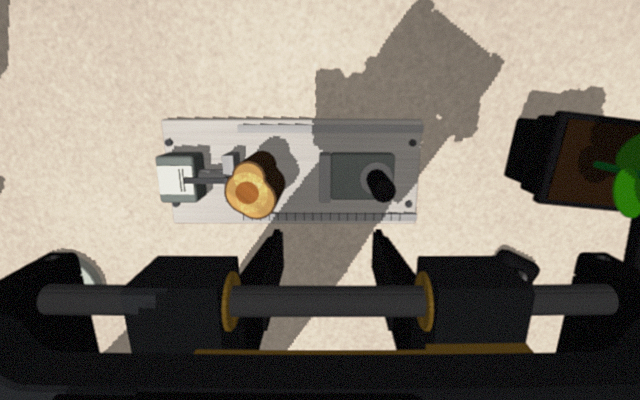

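Stem stands free at the anvil (252,190), jaw back (335,175), nothing disturbed. Its narrow way is at about world 124°, so I turn the tool −25°.

Emit:
{"method": "apply_moves", "body": {"rows": "-0.2 -3 0 -8;-0.4 -6 0 -16;-0.4 -7.2 2 -24;-0.4 -7.2 4 -25;-0.4 -7.2 4 -25", "claw": -0.4}}

```text
time_s: 12.0
tool_pos: [0.5426, -0.1428, 0.1911]
tcp_rot: [[0.831, 0.556, -0.015], [0.556, -0.831, 0.006], [-0.009, -0.014, -1.0]]
wrist_force: [-0.4, -0.3, -0.4]
gripper_width: 0.701
```

```bash
cat >> st.py <<'E'
R=s["tcp_rot"];d=R.T@(np.r_[r[0],.073]-s["tool_pos"]);print("to stem, tool cm",(d*100).round(2))
t=(Q-s["tool_pos"])@R;print("stem ext along tool y cm",(t[:,1].min()*100).round(2),(t[:,1].max()*100).round(2),"x",(t[:,0].min()*100).round(2),(t[:,0].max()*100).round(2))
n=(abs(G[...,0])<.03)&(G[...,1]>.002)&(G[...,1]<.036)&(G[...,2]>.03)&(G[...,2]<.1);print("anvil/needle z",n.sum(),n.sum() and np.percentile(G[n][:,2],[50,95,99.5]))
E
python3 st.py w5
```

```text
stem 3052 ((0.5453200936317444, -0.14300675690174103), (0.05707084760069847, 0.045309945940971375), 32.9981689453125) gauge ext [-0.0307 -0.0497  0.074 ] [ 0.0259 -0.0008  0.0853]
[ 0.54548998 -0.14429185  0.19639715] [[0.832, 0.555, -0.007], [0.555, -0.832, 0.004], [-0.004, -0.007, -1.0]] 0.6991103068029813 [ 0.04905984 -0.48446735  0.27301735] 12.15
to stem, tool cm [ 0.11 -0.03 12.34]
stem ext along tool y cm -2.3 2.25 x -2.75 2.95
anvil/needle z 1040 [0.04183589 0.05042893 0.05131718]
```

Emit:
{"method": "apply_moves", "body": {"rows": "0.1 0 4 0;0.1 0 8 0;0.1 0 11 0;0.1 0 12.2 0;0.1 0 12.2 0"}}

```text
time_s: 12.65
tool_pos: [0.5447, -0.1434, 0.0732]
tcp_rot: [[0.832, 0.555, -0.01], [0.555, -0.832, 0.004], [-0.006, -0.009, -1.0]]
wrist_force: [-0.3, 0.8, -0.0]
gripper_width: 0.699
```

Emit:
{"method": "apply_moves", "body": {"rows": "0 0 0 0;0 0 0 0;0 0 0 0;0 0 0 0", "claw": 1, "newtons": 25}}

```text
time_s: 13.05
tool_pos: [0.5458, -0.1436, 0.0751]
tcp_rot: [[0.832, 0.555, -0.007], [0.555, -0.832, 0.004], [-0.004, -0.007, -1.0]]
wrist_force: [-0.2, 2.0, 5.5]
gripper_width: 0.479
```

Emit:
{"method": "apply_moves", "body": {"rows": "0 0 -2 0;0 0 -6 0;0 0 -10 0;0 0 -14 0;0 0 -14 0"}}

```text
time_s: 13.55
tool_pos: [0.5503, -0.1454, 0.2231]
tcp_rot: [[0.832, 0.555, 0.005], [0.555, -0.832, -0.001], [0.004, 0.004, -1.0]]
wrist_force: [1.3, 0.6, -2.0]
gripper_width: 0.479
```

Run:
```python
from h import *
for i in range(3): c=cam("side")
s=ctrl.get_state();print(s["tool_pos"],s["tcp_rot"].round(3).tolist(),s["gripper_width"],s["wrist_force"],s["joint_positions"].round(0),s["time_s"])
P=cloud(c);np.savez("sd.npz",P=P)
cv2.imwrite("pics/side2.png",cv2.resize(c["frame"][130:340,120:440,::-1],None,fx=2.5,fy=2.5))
```

```text
[ 0.54628479 -0.14396405  0.2143341 ] [[0.832, 0.555, -0.008], [0.555, -0.832, 0.004], [-0.005, -0.008, -1.0]] 0.47697276737320654 [ 0.00346832  0.27109179 -2.51548643] [-20.  -3. 106.   0.  77.  36.] 13.7
```

View pics/side2.png

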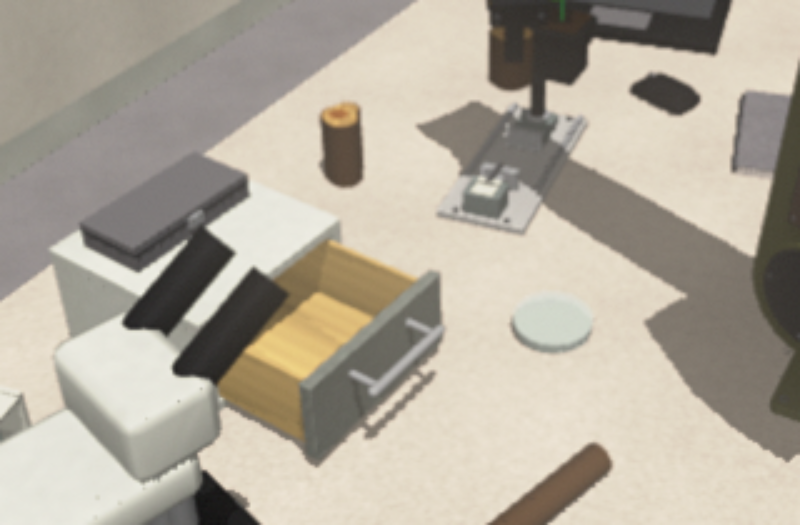

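Stem is held (515,55) clear of the caliper, the bed empty. Drawer front top runs (440,275)→(305,385), handle (350–440, 330–385). Now the drawer's pose from the depth.

Run:
```python
from h import *
P=np.load("sd.npz")["P"];A=np.load("s0.npz")["a"]
for n,Q in(("side",P),("scene",A)):
    q=Q.reshape(-1,3);q=q[np.isfinite(q).all(1)]
    q=q[(q[:,0]>.3)&(q[:,0]<1.)&(q[:,1]>.05)&(q[:,1]<.6)]
    f=q[(q[:,2]>.088)&(q[:,2]<.0945)&(q[:,0]<.56)]   # front top edge / handle
    print(n,"front/handle",len(f));
    r=f[(f[:,1]>.1)&(f[:,1]<.45)]
    im=np.zeros((60,80),int)
    np.add.at(im,(((r[:,0]-.35)/.01).astype(int).clip(0,59),((r[:,1]-.1)/.02).astype(int).clip(0,79)),1)
    for k in range(22): print(round(.35+k*.01,2),im[k,:18])
    t=q[(q[:,2]>.119)&(q[:,2]<.131)];print("cab top",len(t),cv2.minAreaRect(t[:,:2].astype(np.float32)),np.percentile(t,[1,99],axis=0).round(3).tolist())
    t=q[(q[:,2]>.135)];print("high",cv2.minAreaRect(t[:,:2].astype(np.float32)),np.percentile(t,[1,99],axis=0).round(3).tolist())
```

```text
side front/handle 351
0.35 [0 0 0 0 0 0 0 0 0 0 0 0 0 0 0 0 0 0]
0.36 [0 0 0 0 0 0 0 0 0 0 0 0 0 0 0 0 0 0]
0.37 [0 0 0 0 0 0 0 0 0 0 0 0 0 0 0 0 0 0]
0.38 [0 0 0 0 0 0 0 0 0 0 0 0 0 0 0 0 0 0]
0.39 [0 0 0 0 0 0 0 0 0 0 0 0 0 0 0 0 0 0]
0.4 [0 0 0 0 0 0 0 0 0 0 0 0 0 0 0 0 0 0]
0.41 [0 0 0 0 0 0 0 4 2 0 0 0 0 0 0 0 0 0]
0.42 [ 0  0  0  0  0  0  0 12 14 14 14 20 16  1  0  0  0  0]
0.43 [ 0  0  0  0  0  0  0  6  1  1  1  4 14  0  0  0  0  0]
0.44 [ 0  0  0  0  0  0  0  7  0  0  0  0 12  0  0  0  0  0]
0.45 [ 0  0  0  0  4 11  7 13  3  3  0  1 10  0  0  0  0  0]
0.46 [ 0  0  0  0  0  0  0  2  7  6  9 12 13 12 10  0  0  0]
0.47 [0 0 0 0 0 0 0 0 0 0 0 0 0 0 2 5 0 0]
0.48 [0 0 0 0 0 1 0 0 0 0 0 0 0 0 0 2 0 0]
0.49 [0 0 0 0 0 4 0 0 0 0 0 0 0 0 3 0 0 0]
0.5 [0 0 0 0 0 5 0 0 0 0 0 0 0 0 7 0 0 0]
0.51 [0 0 0 0 0 6 0 0 0 0 0 0 0 0 9 0 0 0]
0.52 [0 0 0 0 0 5 0 0 0 0 0 0 0 0 6 0 0 0]
0.53 [0 0 0 0 0 3 0 0 0 0 0 0 0 0 5 0 0 0]
0.54 [0 0 0 0 2 6 0 0 0 0 0 0 0 0 7 0 0 0]
0.55 [0 0 0 0 2 1 0 0 0 0 0 0 0 0 4 0 0 0]
0.56 [0 0 0 0 0 0 0 0 0 0 0 0 0 0 0 0 0 0]
cab top 1883 ((0.7138985991477966, 0.2758899
[... 875 characters left out ...]
  1  0  4  6  7  8 10  9 10  2  1  0  0]
0.49 [0 0 0 0 0 1 0 0 0 0 0 0 2 2 3 0 0 0]
0.5 [0 0 0 0 0 0 0 0 0 0 0 0 0 0 2 0 0 0]
0.51 [0 0 0 0 0 0 0 0 0 0 0 0 0 0 3 0 0 0]
0.52 [0 0 0 0 2 0 0 0 0 0 0 0 0 0 1 0 0 0]
0.53 [0 0 0 0 1 0 0 0 0 0 0 0 0 0 3 0 0 0]
0.54 [0 0 0 0 2 0 0 0 0 0 0 0 0 0 2 0 0 0]
0.55 [0 0 0 0 0 0 0 0 0 0 0 0 0 0 2 0 0 0]
0.56 [0 0 0 0 0 0 0 0 0 0 0 0 0 0 0 0 0 0]
cab top 2196 ((0.7144816517829895, 0.27835333347320557), (0.22297403216362, 0.23204703629016876), 85.13728332519531) [[0.6, 0.163, 0.12], [0.834, 0.39, 0.13]]
high ((0.6031770706176758, 0.43046313524246216), (0.18496891856193542, 0.6144047975540161), 44.33591079711914) [[0.353, 0.188, 0.136], [0.806, 0.598, 0.414]]
```

Emit:
{"method": "apply_moves", "body": {"rows": "2 -3.1 0 0;4.5 -7 0 0;7 -11 0 0;9.5 -15 0 0;11.7 -18.3 0 0"}}

```text
time_s: 14.2
tool_pos: [0.5402, 0.0753, 0.2123]
tcp_rot: [[0.832, 0.555, -0.013], [0.555, -0.832, 0.004], [-0.009, -0.011, -1.0]]
wrist_force: [0.2, 0.2, -2.0]
gripper_width: 0.477
```

Run:
```python
from h import *
z=np.load("s0.npz")
for Q in (z["a"],z["b"]):
    q=Q.reshape(-1,3);q=q[np.isfinite(q).all(1)]
    for lo,hi in((.1,.2),(.2,.45)):
        t=q[(q[:,2]>lo)&(q[:,2]<hi)&(q[:,0]>.36)&(q[:,0]<.6)&(q[:,1]>.2)&(q[:,1]<.9)];print(lo,len(t),len(t) and np.percentile(t,[1,5,50],axis=0).round(3).tolist())
s=ctrl.get_state();print(s["tool_pos"],s["gripper_width"])
```

```text
0.1 2114 [[0.363, 0.204, 0.101], [0.38, 0.241, 0.103], [0.472, 0.657, 0.155]]
0.2 2760 [[0.368, 0.549, 0.204], [0.387, 0.568, 0.217], [0.46, 0.66, 0.314]]
0.1 4266 [[0.361, 0.204, 0.102], [0.366, 0.247, 0.106], [0.417, 0.651, 0.158]]
0.2 9701 [[0.361, 0.564, 0.208], [0.364, 0.592, 0.226], [0.407, 0.708, 0.321]]
[0.54016097 0.07529746 0.21230926] 0.4765360255861292
```

Emit:
{"method": "apply_moves", "body": {"rows": "2 -3.1 0 0;4.5 -7 0 0;7 -11 0 0;9.5 -15 0 0;11.7 -18.1 0 0"}}

```text
time_s: 14.7
tool_pos: [0.535, 0.2927, 0.21]
tcp_rot: [[0.831, 0.556, -0.018], [0.556, -0.831, 0.002], [-0.013, -0.012, -1.0]]
wrist_force: [0.8, -0.5, -2.0]
gripper_width: 0.481
```

Emit:
{"method": "apply_moves", "body": {"rows": "0 0 0 8;0 0 0 16;0 0 0 24;0 0 0 32;0 0 0 38.7"}}

```text
time_s: 15.2
tool_pos: [0.5336, 0.2922, 0.2067]
tcp_rot: [[0.996, -0.09, -0.022], [-0.09, -0.996, 0.0], [-0.022, 0.002, -1.0]]
wrist_force: [-0.3, -0.3, -0.9]
gripper_width: 0.48
```

Run:
```python
from h import *
for i in range(3): c=cam("wrist")
s=ctrl.get_state();print(s["tool_pos"],s["tcp_rot"].round(3).tolist(),s["gripper_width"],s["wrist_force"],s["time_s"])
P=cloud(c);np.savez("w6.npz",P=P);save(c,"w6.png")
```

```text
[0.53390678 0.29221518 0.2074313 ] [[0.996, -0.083, -0.021], [-0.083, -0.997, 0.001], [-0.021, 0.001, -1.0]] 0.47555447153653535 [-1.16920375 -0.5950918  -1.97465279] 15.35
```

View pics/w6.png

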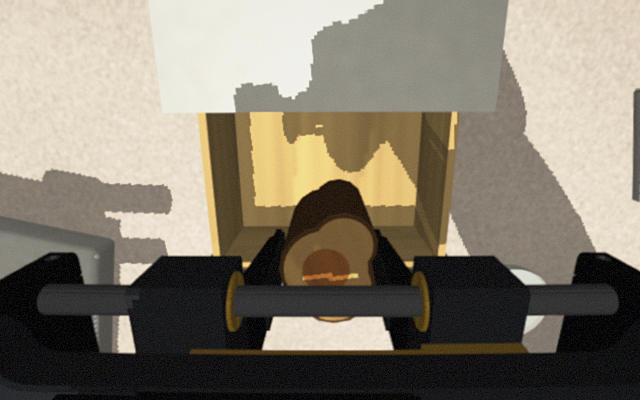

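Drawer under the stem: cabinet edge at row 112, floor foot of the front wall about row 207, side walls at columns 235 and 425. Stem held at (330,250). Check the numbers.

Run:
```python
import numpy as np
P=np.load("w6.npz")["P"]
for v in (105,110,114,125,150,180,200,205,210,215,220,225,230,240,250): print(v,P[v,270].round(3),P[v,400].round(3))
for u in range(200,470,12): print(u,P[165,u].round(3))
```

```text
105 [0.609 0.322 0.126] [0.602 0.238 0.126]
110 [0.606 0.322 0.126] [0.599 0.237 0.125]
114 [0.599 0.34  0.023] [0.589 0.216 0.022]
125 [0.589 0.341 0.022] [0.578 0.217 0.022]
150 [0.565 0.344 0.022] [0.554 0.217 0.021]
180 [0.535 0.348 0.022] [0.524 0.218 0.023]
200 [0.514 0.351 0.023] [0.503 0.219 0.023]
205 [0.509 0.352 0.021] [0.497 0.219 0.022]
210 [0.504 0.352 0.023] [0.492 0.219 0.023]
215 [0.498 0.353 0.023] [0.486 0.219 0.022]
220 [0.493 0.354 0.024] [0.481 0.219 0.023]
225 [0.487 0.355 0.022] [0.476 0.219 0.023]
230 [0.486 0.353 0.034] [0.475 0.222 0.035]
240 [0.547 0.318 0.202] [0.476 0.227 0.061]
250 [0.547 0.316 0.215] [0.476 0.231 0.082]
200 [0.553 0.424 0.002]
212 [0.568 0.377 0.098]
224 [0.563 0.377 0.069]
236 [0.555 0.377 0.031]
248 [0.552 0.368 0.023]
260 [0.551 0.356 0.023]
272 [0.55  0.344 0.023]
284 [0.549 0.332 0.023]
296 [0.548 0.321 0.022]
308 [0.547 0.309 0.022]
320 [0.546 0.297 0.023]
332 [0.545 0.285 0.022]
344 [0.544 0.273 0.024]
356 [0.543 0.261 0.022]
368 [0.542 0.249 0.023]
380 [0.541 0.238 0.022]
392 [0.54  0.226 0.023]
404 [0.539 0.214 0.024]
416 [0.538 0.202 0.022]
428 [0.545 0.2   0.057]
440 [0.551 0.2   0.09 ]
452 [0.554 0.195 0.104]
464 [ 0.528  0.145 -0.001]
```

Emit:
{"method": "apply_moves", "body": {"rows": "0.2 0 3.5 0;0.4 0 7 0;0.6 0 9.5 0;0.6 0 11 0;0.6 0 11 0"}}

```text
time_s: 15.85
tool_pos: [0.5353, 0.2908, 0.0937]
tcp_rot: [[0.996, -0.082, -0.028], [-0.082, -0.997, -0.002], [-0.027, 0.004, -1.0]]
wrist_force: [-0.8, -0.4, -1.2]
gripper_width: 0.481
```

Run:
```python
from h import *
for i in range(4): c=cam("wrist");s=ctrl.get_state();print(s["tool_pos"],s["wrist_force"])
print(s["tcp_rot"].round(3).tolist(),s["gripper_width"],s["time_s"])
```

```text
[0.53670711 0.29146371 0.09606297] [ 0.28314081 -0.38158653 -0.5198887 ]
[0.53783643 0.29192738 0.09780675] [-0.30167715  0.11650032 -1.62257164]
[0.53849711 0.29219918 0.09885649] [ 0.73950986 -0.55345926 -0.2360788 ]
[0.53873497 0.29235629 0.09937701] [-0.41652448 -0.04485201 -1.42211792]
[[0.996, -0.083, -0.018], [-0.083, -0.997, 0.002], [-0.018, -0.0, -1.0]] 0.4815842968021628 16.05
```

Emit:
{"method": "apply_moves", "body": {"rows": "0 0 0.4 0;0 0 0.8 0;0 0 1.2 0;0 0 1.2 0;0 0 1.2 0"}}

```text
time_s: 16.55
tool_pos: [0.5383, 0.2923, 0.087]
tcp_rot: [[0.996, -0.082, -0.019], [-0.082, -0.997, 0.002], [-0.019, -0.0, -1.0]]
wrist_force: [-0.2, -0.2, -1.8]
gripper_width: 0.478
```

Run:
```python
from h import *
for i in range(3): c=cam("wrist");s=ctrl.get_state();print(s["tool_pos"],s["wrist_force"])
```

```text
[0.53846986 0.29234605 0.08724829] [-0.38033213  0.19371055 -0.96725411]
[0.53855711 0.29238451 0.0873925 ] [ 0.19407888 -0.64875455 -1.79712034]
[0.53862324 0.29241632 0.08749814] [-0.68442952 -0.22266645 -1.18627052]
```

Emit:
{"method": "apply_moves", "body": {"rows": "0 0 0.1 0;0 0 0.2 0;0 0 0.3 0;0 0 0.3 0"}}

```text
time_s: 17.1
tool_pos: [0.539, 0.2925, 0.0851]
tcp_rot: [[0.996, -0.082, -0.017], [-0.082, -0.997, 0.002], [-0.017, -0.001, -1.0]]
wrist_force: [-0.4, -1.6, 0.5]
gripper_width: 0.476
```

Emit:
{"method": "apply_moves", "body": {"rows": "0 0 0 0;0 0 0 0;0 0 0 0;0 0 0 0;0 0 0 0", "claw": -0.5}}

```text
time_s: 17.6
tool_pos: [0.5389, 0.2925, 0.085]
tcp_rot: [[0.996, -0.082, -0.017], [-0.082, -0.997, 0.002], [-0.017, -0.001, -1.0]]
wrist_force: [0.3, -0.5, 0.5]
gripper_width: 0.744
```

Emit:
{"method": "apply_moves", "body": {"rows": "0 0 -1.5 0;0 0 -3.5 0;0 0 -6 0;0 0 -10 0;0 0 -14 0"}}

```text
time_s: 18.1
tool_pos: [0.541, 0.292, 0.227]
tcp_rot: [[0.996, -0.082, -0.018], [-0.082, -0.997, 0.002], [-0.018, -0.001, -1.0]]
wrist_force: [0.7, -1.5, 0.4]
gripper_width: 0.748
```

Run:
```python
from h import *
for i in range(3): c=cam("wrist")
s=ctrl.get_state();print(s["tool_pos"],s["tcp_rot"].round(3).tolist(),s["gripper_width"],s["wrist_force"],s["time_s"])
P=cloud(c);save(c,"w7.png");q=(P[...,0]>.49)&(P[...,0]<.6)&(abs(P[...,1]-.288)<.08)&(P[...,2]>.04)&(P[...,2]<.115)
Q=P[q];print(len(Q),Q[:,2].max(),cv2.minAreaRect(Q[Q[:,2]>Q[:,2].max()-.012][:,:2].astype(np.float32)))
```

```text
[0.54354412 0.29313281 0.23103896] [[0.997, -0.082, -0.009], [-0.082, -0.997, 0.006], [-0.009, -0.005, -1.0]] 0.7525090934184707 [-0.05147625  0.0680538  -1.13432421] 18.25
2798 0.09540394303771388 ((0.5386247634887695, 0.29163551330566406), (0.04499577730894089, 0.05722919479012489), 84.14815521240234)
```

View pics/w7.png

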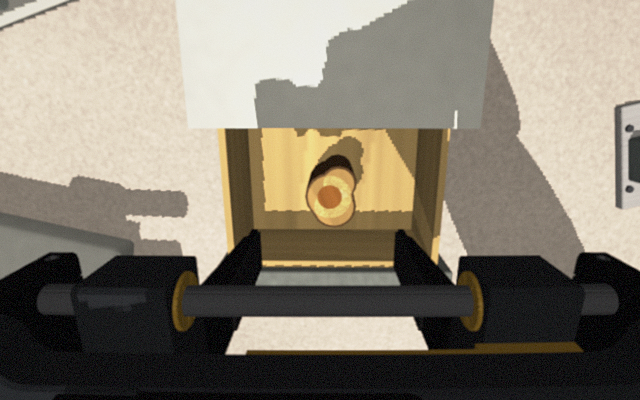

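Stem stands upright in the drawer (330,190), let go, top at z 0.095. Now retreat over the front, close the fingers and go down before the handle.

Emit:
{"method": "apply_moves", "body": {"rows": "-4 0.2 0 0;-8 0.4 0 0;-12 0.6 0 0;-16 0.8 0 0;-18.5 1 0 0", "claw": 1}}

```text
time_s: 18.75
tool_pos: [0.3556, 0.298, 0.2315]
tcp_rot: [[0.997, -0.082, -0.011], [-0.082, -0.997, 0.005], [-0.011, -0.004, -1.0]]
wrist_force: [-0.5, 0.5, -0.4]
gripper_width: 0.387
```

Emit:
{"method": "apply_moves", "body": {"rows": "0 0 4 0;0 0 8 0;0 0 11 0;0 0 13 0;0 0 13 0"}}

```text
time_s: 19.25
tool_pos: [0.3511, 0.2967, 0.0973]
tcp_rot: [[0.997, -0.082, -0.018], [-0.082, -0.997, 0.0], [-0.018, 0.001, -1.0]]
wrist_force: [-0.6, -0.2, -0.5]
gripper_width: 0.014
```

Run:
```python
from h import *
for i in range(3): c=cam("wrist")
s=ctrl.get_state();print(s["tool_pos"],s["tcp_rot"].round(3).tolist(),s["gripper_width"],s["wrist_force"],s["time_s"])
P=cloud(c);q=(P[...,0]>.38)&(P[...,0]<.6)&(abs(P[...,1]-.29)<.11)&(P[...,2]>.075)&(P[...,2]<.1)
Q=P[q];h=Q[Q[:,0]<.445];print(len(Q),np.percentile(h,[1,50,99],axis=0).round(3) if len(h) else None)
R=s["tcp_rot"];a=np.array([.425,.2955,.085]);print("to handle cm",(R.T@(a-s["tool_pos"])*100).round(2))
```

```text
[0.35464068 0.29886214 0.10243359] [[0.997, -0.082, -0.01], [-0.082, -0.997, 0.006], [-0.01, -0.005, -1.0]] 0.0030223416504842676 [-0.20795958  0.62993712 -0.09182572] 19.4
13819 [[0.418 0.242 0.087]
 [0.427 0.296 0.092]
 [0.444 0.355 0.094]]
to handle cm [ 7.06 -0.23  1.67]
```

Emit:
{"method": "apply_moves", "body": {"rows": "1 0 1 0;2.5 0 2 0;4 0 2 0;4.5 0 2 0;5 0 2 0"}}

```text
time_s: 19.9
tool_pos: [0.4055, 0.2952, 0.0832]
tcp_rot: [[0.997, -0.082, -0.008], [-0.082, -0.997, 0.007], [-0.009, -0.006, -1.0]]
wrist_force: [-0.1, -0.2, -0.3]
gripper_width: 0.004
```

Emit:
{"method": "apply_moves", "body": {"rows": "0.6 0 0 0;1.2 0 0 0;1.8 0 0 0;2.4 0 0 0;3 0 0 0"}}

```text
time_s: 20.4
tool_pos: [0.4359, 0.2929, 0.0831]
tcp_rot: [[0.997, -0.082, -0.008], [-0.082, -0.997, 0.007], [-0.009, -0.006, -1.0]]
wrist_force: [-1.8, 0.7, 1.5]
gripper_width: 0.002
```

Emit:
{"method": "apply_moves", "body": {"rows": "0.7 0 0 0;1.4 0 0 0;2.1 0 0 0;2.8 0 0 0;3.5 0 0 0"}}

```text
time_s: 20.9
tool_pos: [0.4714, 0.29, 0.0828]
tcp_rot: [[0.997, -0.082, -0.008], [-0.082, -0.997, 0.007], [-0.009, -0.006, -1.0]]
wrist_force: [-1.8, 0.4, 1.8]
gripper_width: 0.005
```

Emit:
{"method": "apply_moves", "body": {"rows": "0.7 0 0 0;1.4 0 0 0;2.1 0 0 0;2.8 0 0 0;3.5 0 0 0"}}

```text
time_s: 21.4
tool_pos: [0.5069, 0.287, 0.0825]
tcp_rot: [[0.997, -0.082, -0.008], [-0.082, -0.997, 0.007], [-0.009, -0.006, -1.0]]
wrist_force: [-0.7, 0.7, -0.2]
gripper_width: 0.002
```

Pushing steadily at about 2 N. Close the last ~3 cm slowly.

Emit:
{"method": "apply_moves", "body": {"rows": "0.5 0 0 0;1 0 0 0;1.4 0 0 0;1.8 0 0 0;2.1 0 0 0"}}

```text
time_s: 21.9
tool_pos: [0.5281, 0.2853, 0.0823]
tcp_rot: [[0.997, -0.082, -0.008], [-0.082, -0.997, 0.007], [-0.009, -0.006, -1.0]]
wrist_force: [-1.3, 0.2, 0.6]
gripper_width: 0.005
```

Emit:
{"method": "apply_moves", "body": {"rows": "0.2 0 0 0;0.4 0 0 0;0.6 0 0 0;0.8 0 0 0;0.8 0 0 0"}}

```text
time_s: 22.4
tool_pos: [0.5346, 0.2847, 0.0822]
tcp_rot: [[0.997, -0.082, -0.012], [-0.082, -0.997, 0.006], [-0.013, -0.005, -1.0]]
wrist_force: [-6.3, -0.3, 5.3]
gripper_width: 0.006
```

Emit:
{"method": "apply_moves", "body": {"rows": "0.2 0 0 0;0.4 0 0 0;0.5 0 0 0;0.5 0 0 0"}}

```text
time_s: 22.8
tool_pos: [0.5347, 0.2847, 0.0822]
tcp_rot: [[0.996, -0.082, -0.025], [-0.082, -0.997, 0.005], [-0.025, -0.003, -1.0]]
wrist_force: [-19.2, -0.6, 12.7]
gripper_width: 0.006
```

Run:
```python
from h import *
c=cam("wrist");s=ctrl.get_state();print(s["tool_pos"],s["wrist_force"],s["time_s"])
P=cloud(c);q=(P[...,0]>.45)&(P[...,0]<.7)&(abs(P[...,1]-.28)<.12)
for lo,hi,n in((.087,.0965,"front top+handle"),(.118,.132,"cab")):
    Q=P[q&(P[...,2]>lo)&(P[...,2]<hi)];x=Q[:,0]+.085*(Q[:,1]-.287)*-1;print(n,len(Q),np.histogram(x,np.arange(.5,.66,.01)))
save(c,"w8.png")
```

```text
[0.53475552 0.28468855 0.08225583] [-19.34806969  -0.15057016  13.38806438] 22.85
front top+handle 8337 (array([   0,    0,    0,   19, 1364, 5146,  794,  837,  177,    0,    0,
          0,    0,    0,    0,    0]), array([0.5 , 0.51, 0.52, 0.53, 0.54, 0.55, 0.56, 0.57, 0.58, 0.59, 0.6 ,
       0.61, 0.62, 0.63, 0.64, 0.65, 0.66]))
cab 87745 (array([    0,     0,    54,    13,     4,     0,     0,     0,     0,
           0, 17159, 22063, 23193, 24281,   978,     0]), array([0.5 , 0.51, 0.52, 0.53, 0.54, 0.55, 0.56, 0.57, 0.58, 0.59, 0.6 ,
       0.61, 0.62, 0.63, 0.64, 0.65, 0.66]))
```

View pics/w8.png

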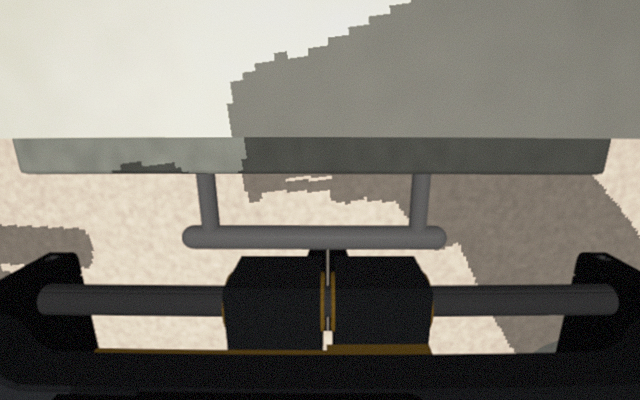

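Fingers are on the handle (330,245), drawer front (310,155) sits against the cabinet; 19 N without further motion = end stop. Back off.

Emit:
{"method": "apply_moves", "body": {"rows": "-0.5 0 0 0;-1 0 0 0;-3 0 0 0;-6 0 0 0;-8 0 0 0"}}

```text
time_s: 23.35
tool_pos: [0.4539, 0.2911, 0.0839]
tcp_rot: [[0.996, -0.082, -0.025], [-0.082, -0.997, 0.005], [-0.025, -0.003, -1.0]]
wrist_force: [-0.5, -0.5, -0.3]
gripper_width: 0.001
```

Emit:
{"method": "apply_moves", "body": {"rows": "0 0 -4 0;0 0 -8 0;0 0 -12 0;0 0 -12 0;0 0 -12 0"}}

```text
time_s: 23.85
tool_pos: [0.4578, 0.2907, 0.2053]
tcp_rot: [[0.996, -0.082, -0.021], [-0.082, -0.997, 0.007], [-0.022, -0.005, -1.0]]
wrist_force: [1.0, 1.1, -0.4]
gripper_width: 0.004
```

Run:
```python
from h import *
for i in range(4): c=cam("side")
s=ctrl.get_state();print(s["tool_pos"],s["wrist_force"],s["time_s"])
w=cam("wrist");P=cloud(w)
# in drawer axes: front outer face/handle/cab edge near mid
D=(P[...,:2]-[.481,.288])@np.array([.9965,-.083]);L=(P[...,:2]-[.481,.288])@np.array([.083,.9965])
h=(P[...,2]>.085)&(P[...,2]<.097)&(abs(L)<.04)
f=h&(D>.095);hd=h&(D<.08);cb=(abs(P[...,2]-.125)<.006)&(abs(L)<.09)
for n,m in(("front top",f),("handle",hd),("cab",cb)): print(n,m.sum(),np.percentile(D[m],[1,50,99]).round(4) if m.sum() else "")
a=cam("scene")
cv2.imwrite("pics/end.png",np.vstack([cv2.resize(c["frame"][130:340,120:440,::-1],(460,300)),cv2.resize(a["frame"][150:320,150:500,::-1],(460,223))]))
```

```text
[0.45594839 0.28991201 0.2016727 ] [ 0.83073096  0.65322978 -0.90154035] 24.05
front top 506 [0.0955 0.105  0.1055]
handle 1724 [0.0653 0.07   0.0775]
cab 0
```

Run:
```python
from h import *
w=cam("wrist");P=cloud(w)
D=(P[...,:2]-[.481,.288])@np.array([.9965,-.083]);L=(P[...,:2]-[.481,.288])@np.array([.083,.9965])
for u in (250,400):
    print(u,L[200,u].round(3))
    for v in range(60,240,4): print(v,(D[v,u]*1e3).round(1),(P[v,u,2]*1e3).round(1),w["frame"][v,u])
```

```text
250 0.082
60 77.3 90.3 [143 143 141]
64 74.5 91.8 [137 136 132]
68 71.7 92.2 [135 136 135]
72 69.1 91.2 [154 152 154]
76 66.4 90.9 [110 109 107]
80 66.7 0.0 [185 171 154]
84 63.0 0.8 [197 183 165]
88 59.3 0.2 [179 167 150]
92 55.5 -0.2 [188 174 156]
96 51.7 0.5 [190 179 162]
100 47.9 0.3 [189 179 160]
104 44.0 -1.2 [188 172 160]
108 40.2 0.6 [191 177 161]
112 36.4 0.6 [190 175 160]
116 32.4 0.0 [190 177 160]
120 28.5 -0.3 [191 176 162]
124 24.4 -1.4 [196 181 161]
128 20.5 -0.2 [189 174 159]
132 16.6 0.8 [190 177 160]
136 12.5 0.2 [193 182 163]
140 8.4 -0.0 [187 170 154]
144 4.4 0.5 [197 182 168]
148 0.2 -0.5 [197 182 166]
152 -3.8 0.5 [196 181 169]
156 -8.0 0.5 [199 185 166]
160 -12.0 1.3 [195 182 163]
164 -16.7 -1.2 [196 182 165]
168 -20.7 0.0 [190 177 162]
172 -24.9 0.6 [198 181 168]
176 -29.4 -0.4 [194 178 163]
180 -33.9 -1.1 [192 178 161]
184 -37.9 0.7 [199 184 166]
188 -42.2 0.7 [192 179 161]
192 -46.7 0.5 [200 189 169]
196 -51.0 1.2 [192 178 160]
200 -55.5 1.0 [192 176 161]
204 -60.4 -0.1 [202 185 169]
208 -65.1 -0.4 [195 182 165]
212 -69.4 0.3 [189 175 160]
216 -73.9 0.8 [191 
[... 687 characters left out ...]
]
140 8.4 -0.4 [115 106  98]
144 4.4 0.4 [191 176 159]
148 0.5 1.9 [194 179 165]
152 -3.9 0.1 [197 182 166]
156 -8.2 -0.6 [189 176 156]
160 -12.2 0.4 [190 177 158]
164 -16.4 0.7 [201 186 171]
168 -20.9 -0.5 [186 170 155]
172 -25.1 -0.1 [197 181 165]
176 -29.2 0.5 [195 182 165]
180 -33.5 0.5 [197 184 170]
184 -38.0 0.1 [190 175 158]
188 -42.1 1.1 [191 177 163]
192 -47.0 -0.5 [192 175 159]
196 -51.3 0.2 [197 184 167]
200 -55.6 0.9 [190 178 160]
204 -60.0 1.2 [196 182 165]
208 -64.3 1.9 [198 182 167]
212 -69.2 1.1 [194 180 165]
216 -73.8 0.9 [189 176 162]
220 -78.5 0.9 [194 180 164]
224 -83.6 -0.2 [193 178 162]
228 -88.1 0.4 [191 180 163]
232 -93.5 -1.0 [203 188 169]
236 -97.8 0.2 [194 182 164]
```

Run:
```python
from h import *
w=cam("wrist");P=cloud(w)
D=(P[...,:2]-[.481,.288])@np.array([.9965,-.083])
for u in (200,325,450):
    print(u);print([(v,float((D[v,u]*1e3).round(1)),float((P[v,u,2]*1e3).round(0)),int(w["frame"][v,u].mean())) for v in range(0,64,2)])
```

```text
200
[(0, 111.2, 113.0, 112), (2, 110.1, 113.0, 115), (4, 109.0, 113.0, 115), (6, 107.6, 113.0, 110), (8, 106.7, 112.0, 105), (10, 105.9, 111.0, 71), (12, 105.7, 106.0, 44), (14, 105.7, 101.0, 38), (16, 105.7, 94.0, 47), (18, 105.5, 89.0, 53), (20, 105.6, 82.0, 46), (22, 105.5, 75.0, 46), (24, 105.3, 68.0, 51), (26, 105.7, 58.0, 49), (28, 105.7, 49.0, 48), (30, 105.6, 41.0, 50), (32, 105.5, 32.0, 56), (34, 108.7, 0.0, 155), (36, 107.0, 0.0, 177), (38, 105.2, 1.0, 175), (40, 103.5, 0.0, 177), (42, 101.7, 0.0, 166), (44, 100.0, -0.0, 168), (46, 98.1, 1.0, 166), (48, 96.4, -0.0, 165), (50, 94.5, 2.0, 169), (52, 92.9, -1.0, 172), (54, 91.2, -1.0, 169), (56, 89.4, -1.0, 173), (58, 87.5, -1.0, 173), (60, 85.5, 1.0, 173), (62, 83.8, 1.0, 172)]
325
[(0, 110.5, 114.0, 108), (2, 109.5, 113.0, 107), (4, 108.4, 113.0, 108), (6, 107.3, 113.0, 110), (8, 106.3, 112.0, 88), (10, 105.5, 110.0, 51), (12, 105.2, 106.0, 48), (14, 105.3, 100.0, 51), (16, 105.2, 94.0, 46), (18, 105.7, 85.0, 50), (20, 105.6, 79.0, 53), (22, 105.7, 71.0, 53), (24, 105.3, 65.0, 45), (26, 105.5, 56.0, 48), (28, 105.7, 46.0, 46
[... 398 characters left out ...]
2.0, 59), (2, 110.1, 112.0, 56), (4, 109.2, 112.0, 57), (6, 107.5, 114.0, 61), (8, 106.4, 114.0, 52), (10, 105.4, 113.0, 32), (12, 105.5, 107.0, 38), (14, 105.8, 100.0, 33), (16, 105.8, 93.0, 33), (18, 105.6, 88.0, 28), (20, 105.5, 82.0, 34), (22, 105.3, 76.0, 35), (24, 105.2, 68.0, 34), (26, 105.2, 60.0, 36), (28, 113.7, 1.0, 72), (30, 112.0, 1.0, 97), (32, 110.2, 1.0, 98), (34, 108.5, 1.0, 100), (36, 106.9, 1.0, 98), (38, 105.1, 0.0, 98), (40, 103.4, 0.0, 91), (42, 101.6, 0.0, 90), (44, 99.8, 0.0, 91), (46, 98.1, 0.0, 94), (48, 96.4, -0.0, 90), (50, 94.6, -1.0, 92), (52, 92.6, 2.0, 95), (54, 90.9, 0.0, 91), (56, 89.1, 1.0, 91), (58, 87.2, 2.0, 94), (60, 85.4, 2.0, 88), (62, 83.7, 1.0, 92)]
```

Run:
```python
from h import *
w=cv2.imread("pics/w8.png");print("seam rows",[int(w[v,150].mean()) for v in range(130,150)],[int(w[v,520].mean()) for v in range(130,150)])
a=cam("scene");f=np.load("s0.npz")["fa"]
d=cv2.absdiff(a["frame"],f).max(2)
for n,(u,v,r) in dict(pot=(200,238,14),offcut=(335,262,14),branch=(421,179,14),dish=(364,198,11),mouse=(216,210,8)).items(): 
    m=d[v-r:v+r,u-r:u+r];print(n,np.median(m),(m>40).mean().round(3))
s=ctrl.get_state();print(s["wrist_force"],s["time_s"],np.abs(s["qvel"]).max());ctrl.job_done()
```

```text
seam rows [228, 228, 226, 228, 231, 228, 219, 175, 132, 132, 129, 133, 135, 133, 139, 137, 136, 137, 136, 134] [128, 131, 134, 135, 139, 132, 134, 116, 91, 74, 79, 73, 72, 72, 75, 74, 72, 77, 75, 71]
pot 2.0 0.0
offcut 2.0 0.0
branch 2.0 0.247
dish 2.0 0.202
mouse 2.0 0.0
[ 0.12480516  0.20204806 -0.03220544] 24.3 0.2482632289441836
the job is handed in; nothing more can be done
```

The stem section was gauged, stood in the sample drawer and the drawer pushed shut. The job was handed in at 24.3 s; no verdict was reported.

- **Gauging:** I slid the jaw shut by its knob until the needle stood between the marks. I held it there for about 1.5 s at about 8.3 N along the gauge. Allowing for jaw friction, that puts the anvil at about 2.8 mm. The needle looked further left in the wrist picture, close to the left mark. I took that as parallax, because force and tool travel agreed with about 3 mm.
- **Placing:** After backing the jaw off I gripped the stem across its narrow side. I stood it in the open drawer (about 0.13 m open) and let it go. The picture showed it upright and free.
- **Drawer:** I pushed the handle until it stopped, and it did not move further at 19 N. The last picture showed no gap between the drawer front and the cabinet. My depth measurements disagreed slightly: the drawer travelled about 127 mm against an estimated 130 mm open, which is within calibration error.
- **Not checked:** I had no view of the stem once the drawer was shut. The last overview picture could not be viewed because the picture limit was reached.
- **Bystanders:** The pot, offcut and mouse show no change between the first and last scene pictures. About 20–25% of the pixels around the branch and dish changed. I take this as the closed drawer and the arm and its shadow in view, since nothing was pushed on there, but I did not confirm it.

The arm ended clear of everything, with wrist force near zero.

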